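# Pour ballast balls past a held board

### The arm

A 6-joint arm with a two-finger parallel gripper is mounted at the origin on the work surface. World frame = base frame: x ahead of the robot, y to its left, z up, the work surface at z = 0. Lengths are in m, angles in rad, forces in N, time in s.
With the tool pointing down it reaches from about 0.3 to 0.875 m from the base axis. Payload 6.4 kg.
Tool frame: the origin (TCP) lies between the finger pads; the fingertips stand 19 mm ahead of it and the grasp point (between the pads) is the TCP; z points along the fingers, y is the direction in which the jaws open and shut (so a half turn about z gives the same grasp; the last joint's range is limited). The gripper opens to 85 mm and grips with 20 to 120 N. Pads are 22 mm wide; open, the fingers measure 114 mm over their backs; the gripper's body (76 mm by 85 mm) begins 54 mm behind the grasp point. The pads swing forward as they close: fully open they stand 13 mm farther back than shut.
Start: joints at [-1.488, 0.181, 1.607, -0, 1.354, -0.206], TCP at [0.164, -0.551, 0.25] pointing down, gripper open.
Joint ranges: [-2.99, 2.99], [-0.89, 2.07], [0.3, 2.58], [-1.14, 4.28], [0, 2.63], [-3.12, 3.12]. Speed limits (rad/s): [2.57, 2.57, 3.01, 3.14, 3.14, 3.14].

### API

Orientations are given as a unit quaternion [w, x, y, z].
In Python, from bench import * gives the robot as it stands.
- The arm moves only by the tool apply_moves, never from a script. Its argument "moves" is a list that holds one entry, the list of rows, each a list of 7 numbers: the shift along the tool's x, y, z in cm, then the turn, a rotation vector about the tool's x, y, z in rad, then the opening, from 0 (shut) to 1 (fully open). A call has 1 to 8 rows; each row is the pose to reach, as a shift and turn from the pose commanded when the call began, along the tool's axes at that moment; what a row does not reach only later rows make up. A row lasts 1/10 s, in which the tool goes at most 50 mm and 8.59 degrees, less where a joint would pass 70% of its speed; a pose out of reach is approached as far as the arm can. A call with a gripper value outside its range is refused whole. The fingers move at their own pace and stop on an object; the grip force is fixed at half the most. Time passes only in rows, so rows that repeat a pose let the fingers close. It gives the time, the measured TCP pose, the force and the opening at its end, in the units of the state.
- get_obs(): the state, without advancing time (a new reading comes with each control period).
- camera(name): name is "side" or "top" or "wrist"; returns the picture (420x560x3 uint8, red, green, blue); there is no depth.
- get_calibration(name): a dict with "vertical_fov" (degrees; the focal length in pixels is half the picture's height over the tangent of half this angle, whatever the lens; pixels are square), "cx", "cy" (the principal point, pixels), "R" (3x3) and "t" (3): a world point X has camera coordinates R X + t. Camera axes: x right, y down, z forward; pixel columns grow to the right and rows downward; lengths in m; the calibration is good to about 2 mm. A picture is of the moment at which its call begins: read the wrist's pose just before it. get_calibration takes no time and is no camera call; for the wrist camera it gives the pose at the moment of the call.
- hand_in(): hands the job in, once; it reports no verdict.
The state is a dict: "time_s": time; "q": joint angles; "dq": joint speeds; "joint_efforts": joint torques, N m; "eef_pos": TCP position; "eef_rot": TCP orientation; "wrist_force": force on the tool from outside, world axes, zero at the start; "torque": the same for the moment, N m; "opening": opening from 0.0 (shut) to 1.0 (fully open).
Only numpy, scipy, OpenCV 4.12 (cv2) and the standard library are available. Lean on these libraries where they do the work, as an engineer would, in place of code of your own. Each camera call takes 0.05 s, during which the arm holds its last target. There are 200 camera calls.

### The job

Take the middle-length of the three plywood boards and hold it upright across the open mouth of the aluminium tipping bowl, shutting off most of it from the short-walled side and leaving a narrow gap beside the long wall; press the mouth down with the board so that both steel ballast balls run out through that gap into the black tray. Then let the bowl swing back and stand the board upright on the bench again, clear of the bowl and its stand.

Things in the scene. Friction and masses are not known exactly. Their poses are not given: they have to be found in the camera images.
- card: The middle-length one of three plain plywood boards of one section, standing on their long edges on the green mat (the others are 75 and 200 mm long). 140 mm long (its x axis), 18 mm thick (its y axis), 70 mm high (z), about 125 g. Origin: centre of its underside. Grip it across its thickness near the top at mid-length.
- bowl: Open aluminium bowl hinged on a dark stand. Origin: on its flat floor, over the hinge, 95 mm above the bench; x along the floor to the open mouth, y to its long side wall. Floor from x = -75 to +70 mm; walls 28 mm high, 4 mm thick, at the back and both sides: the short one (y = -92 mm) ends at x = +32, the long one (y = +67 mm) at x = +70. No front wall. At rest it is tipped back 7 degrees.
- rest (a point): Point on the bowl's floor in the mouth (bowl x = +47, y = -40 mm): stand the board centred here, along the bowl's y but slanted some 5 degrees, gap end forward; it leaves a gap of some 35 mm at the long wall. Pressed straight down here with about 4 to 10 N the bowl tips, this point sinking 12 to 18 mm, to a firm stop 14 degrees mouth down and 6 degrees down to the long wall; it springs back.
- tray (a point): Centre of the floor of the fixed black open tray, 89 mm (x) by 70 mm (y) and 45 mm high, on the bench below the gap at the long wall; balls fall into it off the bowl's front edge. Floor 4 mm thick. x as the mouth points.
- ball1_center (a point): One of two: a polished, lightly oiled steel ballast ball, 20 mm across, 33 g, that runs easily down a slope of 4 degrees; it starts inside the bowl, in its back corner. The point is its centre.
- ball2_center (a point): The other: a polished, lightly oiled steel ballast ball, 20 mm across, 33 g, that runs easily down a slope of 4 degrees; it starts inside the bowl, in its back corner. The point is its centre.
Things that resemble listed ones, but are neither listed nor needed, are in the scene too. Leave any blue or purple look-alike of the card alone.

How it is judged:
On the way, in this order (a step that is already met when the one before it is completed fails the run):
1. the mouth is pressed down with the board standing across it, from the short-walled side, before the balls are in the tray (angle between bowl's own x axis and vertical above 1.66 rad and contact force between card and bowl above 0.5 N and angle between the x axis of card and the y axis of bowl, either way round below 0.35 rad and y of card in the frame of bowl between -0.07 and -0.018 m and x of card in the frame of bowl between 0.025 and 0.075 m and z of card in the frame of bowl below 0.02 m), for 0.1 s.
2. both balls have run into the tray (x of ball1_center in the frame of tray between -0.042 and 0.042 m and y of ball1_center in the frame of tray between -0.034 and 0.034 m and height (world z) of each of ball1_center, ball2_center below 0.04 m and x of ball2_center in the frame of tray between -0.042 and 0.042 m and y of ball2_center in the frame of tray between -0.034 and 0.034 m), for 0.1 s.
At the end, for the whole second after the job is handed in: Both balls lie in the black tray, the bowl has swung back, and the middle-length board stands upright (within about 8 degrees) on the bench, still, off the bowl and its stand (all of step 2 and angle between bowl's own x axis and vertical below 1.5 rad and height (world z) of card below 0.008 m and angle between card's own z axis and vertical below 0.15 rad and linear speed of card below 0.02 m/s and contact force between card and bowl below 0.1 N); the robot touches nothing.
It also fails if it takes over 48 s, if anything falls off the work surface, if the arm or the gripper's body presses on something with over 40 N, if the wrist force passes 120 N, or if a joint passes its speed limit or range.

## Working session

There is one attempt and no reset: what is moved stays moved. The work goes in short steps, Python scripts to look and compute and a tool call to move; the robot and the scene stay as the last step left them, time stands still between calls to the robot, and variables do not carry over. Pictures are saved under pics/ and viewed, about 8 in all and at most 12, crops included, and the job is handed in when it is done.

Besides the shell and the picture viewer there is one more tool, called after ">>>" as name(argument=value, ...), one argument or row to a line, values as JSON. apply_moves: Moves the arm, as the interface text tells. Its arguments: {"type":"object","properties":{"moves":{"type":"array","items":{"type":"array","items":{"type":"array","items":{"type":"number"}}}}},"required":["moves"]}

```bash
mkdir -p pics; python3 - <<'E'
from bench import *
import cv2,json
o=get_obs();print(o)
for n in("top","side"):
    cv2.imwrite(f"pics/{n}0.png",camera(n)[:,:,::-1]);print(n,get_calibration(n))
E
```

```text
{'time_s': 0.0, 'q': array([-1.48829951e+00,  1.81556340e-01,  1.60801395e+00,  1.66475588e-05,
        1.35381832e+00, -2.06295419e-01]), 'dq': array([-0.00033595,  0.00037055,  0.00039872,  0.00170735,  0.00078171,
        0.00081069]), 'joint_efforts': array([-2.10074982e-04, -4.44872403e+01, -3.51336801e+01, -2.34669606e-04,
        9.37944045e-03,  1.48912648e-05]), 'eef_pos': array([ 0.16373656, -0.5506435 ,  0.24937266]), 'eef_rot': array([-8.95756233e-04,  9.89592842e-01,  1.43893021e-01,  6.36601977e-05]), 'wrist_force': array([ 0.36728043, -0.08590523, -0.82672729]), 'torque': array([-0.01342726,  0.02076016,  0.01144991]), 'opening': 1.004353674548567}
top {'vertical_fov': 49.028592485756285, 'cx': 284.3708300274598, 'cy': 209.79340848012828, 'R': array([[ 0.00103146, -0.99995562,  0.00936482],
       [-0.99143167, -0.00224583, -0.13060702],
       [ 0.13062225, -0.00914986, -0.99138999]]), 't': array([-0.05851213,  0.54435897,  1.01942781])}
side {'vertical_fov': 48.856061654733786, 'cx': 281.9850512329847, 'cy': 203.82008440820667, 'R': array([[-0.92664606, -0.37589061, -0.0057731 ],
       [-0.28985949,  0.72417249, -0.6257441 ],
       [ 0.23939206, -0.57816992, -0.78000705]]), 't': array([0.50025099, 0.25087408, 0.82198017])}
```

View pics/top0.png

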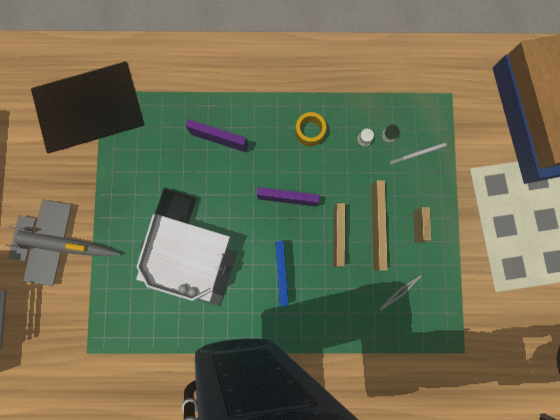

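View pics/side0.png

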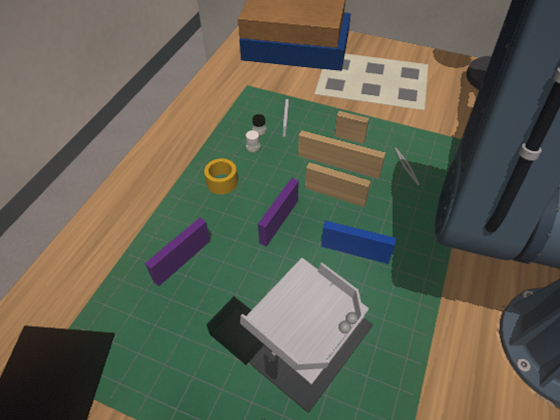

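Top view: bowl near (185,258), tray at (175,205), balls at about (187,290), and the middle board at (340,235). I'll zoom in on the bowl in both views.

```bash
python3 - <<'E'
import cv2,numpy as np
a=cv2.imread("pics/top0.png")[180:315,120:255];b=cv2.imread("pics/side0.png")[250:410,200:385]
a=cv2.resize(a,(400,400),interpolation=3);b=cv2.resize(b,(400,346),interpolation=3)
c=np.zeros((400,800,3),np.uint8);c[:,:400]=a;c[:346,400:]=b
cv2.imwrite("pics/crop0.png",c)
E
```

```text
(no output)
```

View pics/crop0.png

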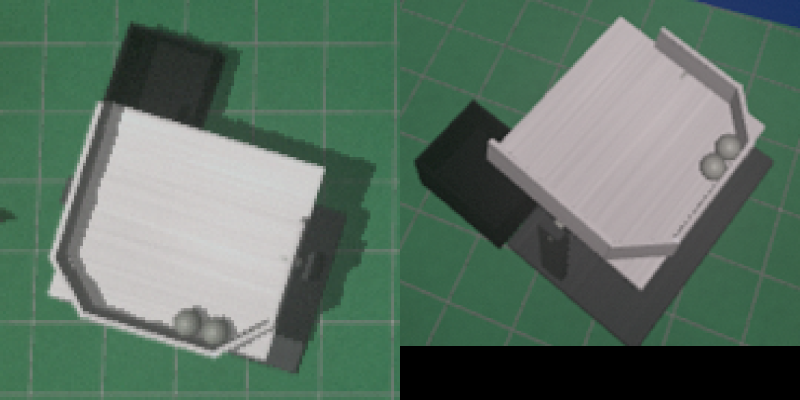

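```bash
cat > h.py <<'E'
from bench import *
import cv2,numpy as np
from scipy.spatial.transform import Rotation as Ro
def cal(n):
    c=get_calibration(n);f=210/np.tan(np.radians(c['vertical_fov']/2))
    return np.array([[f,0,c['cx']],[0,f,c['cy']],[0,0,1]]),np.array(c['R']),np.array(c['t'])
def proj(n,X):
    K,R,t=cal(n);p=(K@(R@np.atleast_2d(X).T+t[:,None]));return (p[:2]/p[2]).T
def cast(n,uv,z):
    K,R,t=cal(n);C=-R.T@t;uv=np.atleast_2d(uv)
    d=(R.T@np.linalg.inv(K)@np.c_[uv,np.ones(len(uv))].T).T
    return C+d*((z-C[2])/d[:,2])[:,None]
def tri(a,b,n1="top",n2="side"):
    P=[np.array(K@np.c_[R,t]) for K,R,t in (cal(n1),cal(n2))]
    X=cv2.triangulatePoints(P[0],P[1],np.float64(a).T,np.float64(b).T);return (X[:3]/X[3]).T
E
python3 - <<'E'
from h import *
T=lambda l:[(120+x*.3375,180+y*.3375) for x,y in l]
S=lambda l:[(200+(x-400)*.4625,250+y*.4625) for x,y in l]
# FR floor, FL walltop, BL floor, BR floor, ball a, ball b
t=T([(325,167),(100,102),(50,293),(268,360),(188,323),(216,331)])
s=S([(619,17),(490,144),(642,290),(765,128),(713,166),(729,147)])
X=tri(t,s);print(X.round(4))
for i,j in((0,1),(1,2),(2,3),(3,0),(4,5)):print(i,j,np.linalg.norm(X[i]-X[j]))
K,R,tt=cal("top");print("C",-R.T@tt)
# tray top rim corners
tr=tri(T([(131,24),(222,47)]),S([(415,163),(475,101)]));print(tr)
# board
im=cv2.imread("pics/top0.png");h=cv2.cvtColor(im,cv2.COLOR_BGR2HSV)
m=cv2.inRange(h,(8,50,70),(28,200,255));m[:,:325]=0;m[:,445:]=0;m[:175]=0;m[280:]=0
for c in cv2.findContours(m,0,1)[0]:
    if cv2.contourArea(c)<50:continue
    r=cv2.minAreaRect(c);b=cv2.boxPoints(r);print(r);w=cast("top",b,.07);print(w.round(4))
    if b[:,0].max()<360:
        x0,y0,w_,h_=cv2.boundingRect(c);print(cv2.cvtColor(im,cv2.COLOR_BGR2GRAY)[235,x0-3:x0+w_+3])
E
```

```text
[[0.4783 0.06   0.0944]
 [0.521  0.2152 0.1271]
 [0.3872 0.2578 0.084 ]
 [0.3396 0.1012 0.0744]
 [0.3671 0.1559 0.0942]
 [0.361  0.136  0.0925]]
0 1 0.1641845173590366
1 2 0.14693282340574934
2 3 0.16389150627335705
3 0 0.14604562502272966
4 5 0.020829888618390496
C [ 0.40659512 -0.04795937  1.08229558]
[[0.59311788 0.21790084 0.03928338]
 [0.5749448  0.14781109 0.03415479]]
((422.0, 224.0), (34.0, 16.0), 90.0)
[[ 0.5469 -0.3457  0.07  ]
 [ 0.547  -0.3814  0.07  ]
 [ 0.4713 -0.3784  0.07  ]
 [ 0.4713 -0.343   0.07  ]]
((338.5, 234.5), (63.0, 11.0), 90.0)
[[ 0.5555 -0.1654  0.07  ]
 [ 0.5555 -0.1899  0.07  ]
 [ 0.4164 -0.1877  0.07  ]
 [ 0.4164 -0.1637  0.07  ]]
[ 93  90  93  84  79  72  81 146 144 144 144 144 146 150 145  61  62  61]
((378.6768798828125, 225.07376098632812), (88.27300262451172, 14.104007720947266), 88.18170166015625)
[[ 0.605  -0.2495  0.07  ]
 [ 0.6061 -0.2812  0.07  ]
 [ 0.4101 -0.282   0.07  ]
 [ 0.4091 -0.2511  0.07  ]]
```

```bash
cat >> h.py <<'E'
def Rz(d):return Ro.from_euler('z',d,degrees=True)
def down(yaw):return Rz(yaw)*Ro.from_euler('x',180,degrees=True)
def cur():
    o=get_obs();q=o['eef_rot'];return o['eef_pos'],Ro.from_quat([q[1],q[2],q[3],q[0]])
def move(p,R):
    p0,R0=cur();print("shift cm",(R0.inv().apply(np.array(p)-p0)*100).round(2),"rv",(R0.inv()*R).as_rotvec().round(4))
E
python3 - <<'E'
from h import *
X=np.array([[.4783,.06,.0944],[.521,.2152,.1271],[.3872,.2578,.084],[.3396,.1012,.0744]])
for yl,yr in((69,-94),(71,-96)):
    L=np.array([[70,yr,-2],[70,yl,28],[-75,yl,-2],[-75,yr,-2]])/1000
    r,rs=Ro.align_vectors(X-X.mean(0),L-L.mean(0));o=X.mean(0)-r.apply(L.mean(0))
    print("bowl",o.round(4),"rssd",rs,"\n",r.as_matrix().round(3),"rest",(o+r.apply([.047,-.04,0])).round(4),"tray farmid in bowl",r.inv().apply(np.array([.584,.183,.04])-o).round(3), "balls",r.inv().apply(np.array([[.3671,.1559,.0942],[.361,.136,.0925]])-o).round(3))
im=cv2.imread("pics/top0.png");g=cv2.cvtColor(im,cv2.COLOR_BGR2GRAY);h=cv2.cvtColor(im,cv2.COLOR_BGR2HSV)
m=cv2.inRange(h,(8,50,115),(28,200,255));m[:,:325]=0;m[:,355:]=0;m[:175]=0;m[280:]=0
pts=np.argwhere(m)[:,::-1].astype(float);print(len(pts),pts.min(0),pts.max(0))
W=cast("top",pts,.07)[:,:2];c=W.mean(0);u,s,v=np.linalg.svd(W-c,full_matrices=0);print(c,v[0],np.ptp((W-c)@v[0]),np.ptp((W-c)@v[1]))
a=np.degrees(np.arctan2(v[0][1],v[0][0]));a=(a+90)%180-90;print("board yaw",a)
# side check
print(proj("side",[[c[0],c[1],.07]]))
move([c[0],c[1],.14],down(a));move([c[0],c[1],.056],down(a))
E
```

```text
bowl [0.4382 0.1698 0.0903] rssd 0.003479431101874537 
 [[ 0.95   0.287 -0.121]
 [-0.29   0.957 -0.004]
 [ 0.115  0.039  0.993]] rest [0.4713 0.1179 0.0941] tray farmid in bowl [ 0.129  0.053 -0.068] balls [[-0.063 -0.034  0.013]
 [-0.063 -0.054  0.012]]
bowl [0.4382 0.1698 0.0903] rssd 0.005292702389668245 
 [[ 0.95   0.287 -0.122]
 [-0.289  0.957 -0.006]
 [ 0.115  0.041  0.993]] rest [0.4714 0.1179 0.0941] tray farmid in bowl [ 0.129  0.052 -0.068] balls [[-0.063 -0.034  0.013]
 [-0.063 -0.054  0.012]]
503 [337. 203.] [344. 265.]
[ 0.48675905 -0.18109657] [-0.99987535  0.01578874] 0.13722054850228765 0.015585751015584227
board yaw -0.9046655880007393
[[336.63949528 173.34458231]]
shift cm [ 41.49 -26.21  11.  ] rv [-1.600e-03 -1.000e-04  3.046e-01]
shift cm [ 41.48 -26.2   19.4 ] rv [-1.600e-03 -1.000e-04  3.046e-01]
```

>>> apply_moves(
  moves=[
    [[5,-3.2,0.5,0,0,0.04,1],[10,-6.4,1,0,0,0.1,1],[15,-9.6,2,0,0,0.15,1],[20,-12.8,3,0,0,0.2,1],[25,-16,4,0,0,0.25,1],[30,-19,5,0,0,0.305,1],[35,-22,6,0,0,0.305,1],[38,-24,7,0,0,0.305,1]],
  ],
)

```text
time_s: 0.9
eef_pos: [0.425, -0.2519, 0.1913]
eef_rot: [0.0, 1.0, -0.008, 0.0]
wrist_force: [-0.3, -0.6, -0.5]
opening: 1.003
```

```bash
python3 - <<'E'
from h import *
move([.4868,-.181,.14],down(-.9));move([.4868,-.181,.056],down(-.9))
E
```

```text
shift cm [ 6.06 -7.19  5.13] rv [ 0.0004 -0.0004 -0.0008]
shift cm [ 6.05 -7.19 13.53] rv [ 0.0004 -0.0004 -0.0008]
```

>>> apply_moves(
  moves=[
    [[0,0,0,0,0,0,1],[0,0,0,0,0,0,1]],
  ],
)

```text
time_s: 1.1
eef_pos: [0.4242, -0.2523, 0.1909]
eef_rot: [-0.0, 1.0, -0.006, -0.001]
wrist_force: [-0.2, -0.0, 0.2]
opening: 1.001
```

```bash
python3 - <<'E'
from h import *
move([.4868,-.181,.14],down(-.9));move([.4868,-.181,.056],down(-.9))
E
```

```text
shift cm [ 6.17 -7.2   5.09] rv [-0.0006  0.0012  0.0029]
shift cm [ 6.18 -7.2  13.49] rv [-0.0006  0.0012  0.0029]
```

>>> apply_moves(
  moves=[
    [[3,-3.5,2,0,0,0,1],[6.2,-7.2,5,0,0,0,1],[6.2,-7.2,5,0,0,0,1],[6.2,-7.2,8,0,0,0,1],[6.2,-7.2,11,0,0,0,1],[6.2,-7.2,13.5,0,0,0,1],[6.2,-7.2,13.5,0,0,0,1]],
  ],
)

```text
time_s: 1.8
eef_pos: [0.4842, -0.1829, 0.0537]
eef_rot: [-0.002, 1.0, -0.009, -0.003]
wrist_force: [-0.8, -0.1, 0.1]
opening: 0.998
```

>>> apply_moves(
  moves=[
    [[0,0,0,0,0,0,0],[0,0,0,0,0,0,0],[0,0,0,0,0,0,0],[0,0,0,0,0,0,0],[0,0,0,0,0,0,0],[0,0,0,0,0,0,0],[0,0,0,0,0,0,0],[0,0,0,0,0,0,0]],
  ],
)

```text
time_s: 2.6
eef_pos: [0.4876, -0.1829, 0.0574]
eef_rot: [0.0, 1.0, -0.008, 0.0]
wrist_force: [-2.4, -0.3, 5.6]
opening: 0.201
```

```bash
python3 - <<'E'
from h import *
print(cur()[0],get_obs()['opening'])
E
```

```text
[ 0.48764821 -0.18289606  0.05744871] 0.2012451681179041
```

>>> apply_moves(
  moves=[
    [[0,0,-4,0,0,0,0],[0,0,-8,0,0,0,0],[0,0,-12,0,0,0,0],[0,0,-16,0,0,0,0],[0,0,-20,0,0,0,0],[0,0,-20,0,0,0,0]],
  ],
)

```text
time_s: 3.2
eef_pos: [0.4899, -0.1841, 0.263]
eef_rot: [0.003, 1.0, -0.008, 0.005]
wrist_force: [0.6, -0.1, -0.3]
opening: 0.203
```

>>> apply_moves(
  moves=[
    [[0,-4,0,0,0,-0.14,0],[0,-8,0,0,0,-0.28,0],[0,-12,0,0,0,-0.42,0],[0,-16,0,0,0,-0.56,0],[0,-20,0,0,0,-0.7,0],[0,-23,0,0,0,-0.84,0],[-1,-26,0,0,0,-0.98,0],[-1,-29,0,0,0,-1.1,0]],
  ],
)

```text
time_s: 4.0
eef_pos: [0.4802, 0.109, 0.2552]
eef_rot: [-0.001, 0.855, 0.518, -0.001]
wrist_force: [0.8, -0.4, -1.8]
opening: 0.204
```

>>> apply_moves(
  moves=[
    [[0,0,0,0,0,0,0],[0,0,0,0,0,0,0]],
  ],
)

```text
time_s: 4.2
eef_pos: [0.4813, 0.1079, 0.2556]
eef_rot: [-0.0, 0.857, 0.516, -0.001]
wrist_force: [-0.0, 0.4, -1.6]
opening: 0.204
```

```bash
cat >> h.py <<'E'
BO=np.array([.4382,.1698,.0903]);BR=Ro.from_matrix([[.95,.287,-.121],[-.29,.957,-.004],[.115,.039,.993]])
GR=.0574
RT=down(68.3)*Ro.from_euler('y',-6,degrees=True)
def tcp(under,R=RT): return np.array(under)-R.apply([0,0,GR])
E
python3 - <<'E'
from h import *
print(cur()[0],get_obs()['opening'],get_obs()['wrist_force'])
f=BO+BR.apply([.05,-.04,0]);print(f)
for z in(.16,.118): move(tcp([f[0],f[1],z]),RT)
E
```

```text
[0.48126465 0.10794044 0.25561622] 0.20395394248694176 [-0.04601364  0.41780263 -1.57772696]
[0.4742188  0.1170255  0.09448314]
shift cm [ 1.07 -1.11  3.85] rv [-0.0068 -0.1037 -0.1077]
shift cm [ 1.08 -1.1   8.05] rv [-0.0068 -0.1037 -0.1077]
```

>>> apply_moves(
  moves=[
    [[0.5,-0.5,1.5,0,-0.05,-0.05,0],[1.1,-1.1,3.5,-0.007,-0.104,-0.108,0],[1.1,-1.1,5.5,-0.007,-0.104,-0.108,0],[1.1,-1.1,5.5,-0.007,-0.104,-0.108,0],[1.1,-1.1,5.5,-0.007,-0.104,-0.108,0]],
  ],
)

```text
time_s: 4.7
eef_pos: [0.4772, 0.1215, 0.2014]
eef_rot: [0.03, 0.827, 0.56, -0.043]
wrist_force: [0.3, -0.5, -0.6]
opening: 0.2
```

```bash
python3 - <<'E'
from h import *
a=camera("top");b=camera("side")
a=cv2.resize(a[180:315,120:255],(400,400),interpolation=3);b=cv2.resize(b[190:410,200:400],(400,440),interpolation=3)
c=np.zeros((440,800,3),np.uint8);c[:400,:400]=a;c[:,400:]=b
cv2.imwrite("pics/hover.png",c[:,:,::-1])
p,R=cur();print(p,R.inv().as_matrix()[0],proj("side",[p+R.apply([s*.07,e*.009,GR]) for s in(-1,1) for e in(-1,1)]),proj("top",[p+R.apply([s*.07,e*.009,GR-.07]) for s in(-1,1) for e in(-1,1)]))
E
```

```text
[0.4781016  0.12165694 0.20264634] [ 0.36980549  0.92335181 -0.10327312] [[323.26329189 243.63646967]
 [315.20873074 237.51252071]
 [264.71107512 302.27037441]
 [256.72033844 295.09481675]] [[221.16158622 249.94572071]
 [224.9186059  240.96152511]
 [154.63017206 222.90089014]
 [158.46792205 214.18777094]]
```

View pics/hover.png

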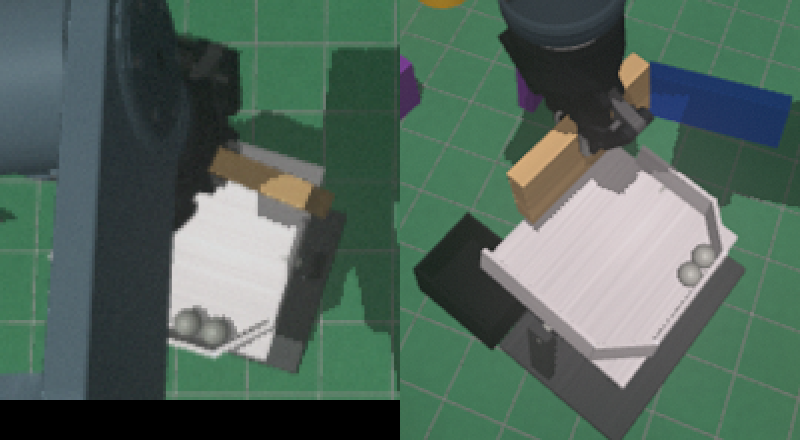

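Board hovers as projected: its gap-end corner is near (530,223) in the crop, where (529,224) was predicted. The balls are still in the back corner. Lowering now.

```bash
python3 - <<'E'
from h import *
f=BO+BR.apply([.05,-.04,0])
for z in(.115,.1,.08,.075): move(tcp([f[0],f[1],z]),RT)
E
```

```text
shift cm [ 0.34 -0.2   3.04] rv [ 0.0028 -0.0013 -0.0022]
shift cm [ 0.5  -0.2   4.53] rv [ 0.0028 -0.0013 -0.0022]
shift cm [ 0.7  -0.21  6.52] rv [ 0.0028 -0.0013 -0.0022]
shift cm [ 0.75 -0.21  7.02] rv [ 0.0028 -0.0013 -0.0022]
```

>>> apply_moves(
  moves=[
    [[0.15,-0.1,1,0,0,0,0],[0.25,-0.2,2,0,0,0,0],[0.35,-0.2,3,0,0,0,0],[0.4,-0.2,3.5,0,0,0,0],[0.45,-0.2,4,0,0,0,0],[0.5,-0.2,4.5,0,0,0,0],[0.5,-0.2,4.5,0,0,0,0]],
  ],
)

```text
time_s: 5.5
eef_pos: [0.4754, 0.1233, 0.1558]
eef_rot: [0.03, 0.826, 0.561, -0.043]
wrist_force: [-1.3, -1.4, 2.6]
opening: 0.201
```

>>> apply_moves(
  moves=[
    [[0.05,0,0.5,0,0,0,0],[0.1,0,1,0,0,0,0],[0.1,0,1,0,0,0,0]],
  ],
)

```text
time_s: 5.8
eef_pos: [0.4774, 0.123, 0.1472]
eef_rot: [0.031, 0.826, 0.561, -0.041]
wrist_force: [2.3, -3.7, 5.1]
opening: 0.197
```

>>> apply_moves(
  moves=[
    [[0.03,0,0.3,0,0,0,0],[0.06,0,0.6,0,0,0,0],[0.08,0,0.8,0,0,0,0],[0.08,0,0.8,0,0,0,0]],
  ],
)

```text
time_s: 6.2
eef_pos: [0.4814, 0.1235, 0.1441]
eef_rot: [0.034, 0.827, 0.56, -0.037]
wrist_force: [1.0, 0.9, 29.4]
opening: 0.205
```

>>> apply_moves(
  moves=[
    [[0.03,0,0.3,0,0,0,0],[0.03,0,0.3,0,0,0,0]],
  ],
)

```text
time_s: 6.4
eef_pos: [0.4821, 0.1237, 0.1434]
eef_rot: [0.034, 0.827, 0.56, -0.037]
wrist_force: [-5.7, 0.9, 46.6]
opening: 0.201
```

```bash
python3 - <<'E'
from h import *
b=camera("side");a=camera("top");o=get_obs();print(o['eef_pos'],o['wrist_force'],o['torque'])
a=cv2.resize(a[180:315,120:255],(400,400),interpolation=3);b=cv2.resize(b[190:410,200:400],(400,440),interpolation=3)
c=np.zeros((440,800,3),np.uint8);c[:400,:400]=a;c[:,400:]=b
cv2.imwrite("pics/press.png",c[:,:,::-1])
E
```

```text
[0.48205006 0.12370643 0.14336121] [-5.11677722  0.90701145 47.10988487] [-0.55657786  1.73085316 -0.2187752 ]
```

View pics/press.png

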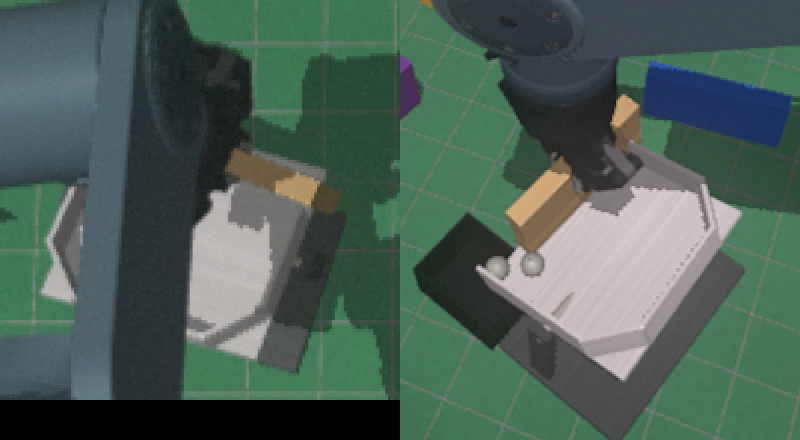

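The bowl is pressed to its stop and both balls are at the gap, near (498,267) and (532,264) in the crop. I'll ease the force and wait.

>>> apply_moves(
  moves=[
    [[-0.03,0,-0.3,0,0,0,0],[-0.03,0,-0.3,0,0,0,0],[-0.03,0,-0.3,0,0,0,0],[-0.03,0,-0.3,0,0,0,0],[-0.03,0,-0.3,0,0,0,0],[-0.03,0,-0.3,0,0,0,0]],
  ],
)

```text
time_s: 7.1
eef_pos: [0.4818, 0.1236, 0.1438]
eef_rot: [0.034, 0.827, 0.56, -0.036]
wrist_force: [3.0, 0.5, 26.3]
opening: 0.2
```

```bash
python3 - <<'E'
from h import *
b=camera("side");o=get_obs();print(o['eef_pos'],o['wrist_force'])
b=cv2.resize(b[190:410,200:400],(400,440),interpolation=3)
cv2.imwrite("pics/press2.png",b[:,:,::-1])
E
```

```text
[0.48176949 0.12356722 0.14383773] [ 2.91949733  0.18267837 25.26609069]
```

View pics/press2.png

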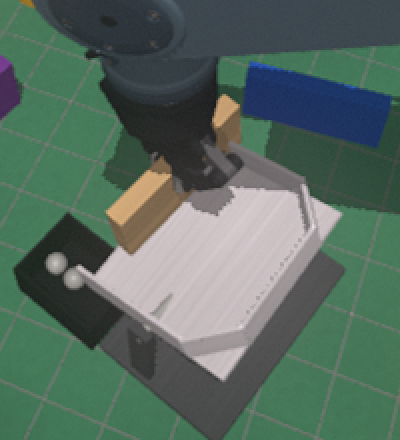

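Both balls are in the tray, at (56,263) and (74,279). Lifting and carrying the board back to its free spot.

>>> apply_moves(
  moves=[
    [[-0.1,0,-1,0,0,0,0],[-0.2,0,-2,0,0,0,0],[-0.3,0,-3,0,0,0,0],[-0.4,0,-4.5,0,0,0,0],[-0.7,0,-7,0,0,0,0],[-1,0,-9.5,0,0,0,0],[-1.2,0,-12,0,0,0,0],[-1.2,0,-12,0,0.1,0,0]],
  ],
)

```text
time_s: 7.95
eef_pos: [0.4772, 0.1253, 0.2619]
eef_rot: [0.003, 0.827, 0.563, 0.001]
wrist_force: [0.4, -0.4, -1.1]
opening: 0.201
```

```bash
python3 - <<'E'
from h import *
a=camera("side");cv2.imwrite("pics/lift.png",a[:,:,::-1])
p,R=cur();print(p,R.as_matrix().round(3),get_obs()['opening'])
move([.487,-.183,.26],down(-.9))
# board's lower edge gap-end/short-end predicted in side
print(proj("side",[p+R.apply([s*.07,e*.009,GR-k]) for k in (0,.07) for s in(-1,1) for e in(-1,1)]).round(0))
m=cv2.inRange(cv2.cvtColor(a,cv2.COLOR_RGB2HSV),(0,0,95),(180,60,255));n,l,s,c=cv2.connectedComponentsWithStats(m[290:370,205:262])
for i in range(1,n):
  if s[i,4]>20:
    uv=c[i]+[205,290];print(s[i],uv,cast("side",uv,.014))
E
```

```text
[0.47608178 0.12415566 0.26022537] [[ 0.368  0.93   0.005]
 [ 0.93  -0.368  0.002]
 [ 0.003  0.004 -1.   ]] 0.19839753843069668
shift cm [-28.15  12.33  -0.03] rv [ 1.1000e-03 -5.1000e-03  1.2093e+00]
[[323. 230.]
 [315. 223.]
 [261. 287.]
 [252. 279.]
 [327. 202.]
 [317. 196.]
 [259. 261.]
 [249. 253.]]
[ 27   3  30  49 634] [250.63091483 320.37697161] [[0.53190267 0.17085715 0.014     ]]
[18 26 10 11 85] [227.61176471 321.12941176] [[0.57006307 0.18778902 0.014     ]]
[ 0 56 35 21 61] [222.39344262 354.49180328] [[0.55111858 0.24648946 0.014     ]]
```

View pics/lift.png

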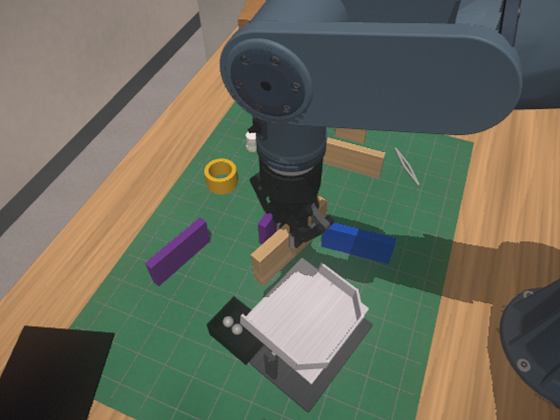

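Bowl swung back, with both balls in the tray at (228,322) and (237,328). Carrying on.

>>> apply_moves(
  moves=[
    [[-4,1.7,0,0,0,0.14,0],[-8,3.5,0,0,0,0.28,0],[-12,5.2,0,0,0,0.42,0],[-16,7,0,0,0,0.56,0],[-20,8.7,0,0,0,0.7,0],[-23,10,0,0,0,0.84,0],[-26,11.4,0,0,0,0.98,0],[-28.1,12.3,0,0,0,1.12,0]],
  ],
)

```text
time_s: 8.8
eef_pos: [0.4848, -0.1845, 0.2589]
eef_rot: [0.002, 0.999, 0.032, -0.002]
wrist_force: [0.4, 0.4, -1.3]
opening: 0.205
```

>>> apply_moves(
  moves=[
    [[0,0,0,0,0,0,0],[0,0,0,0,0,0,0]],
  ],
)

```text
time_s: 9.0
eef_pos: [0.4851, -0.1824, 0.2589]
eef_rot: [0.001, 0.999, 0.036, -0.002]
wrist_force: [-0.3, 0.7, -0.4]
opening: 0.202
```

```bash
python3 - <<'E'
from h import *
move([.487,-.183,.08],down(-.9))
p,R=cur();print(p,R.as_matrix().round(3))
E
```

```text
shift cm [ 0.24  0.03 17.89] rv [0.0028 0.0033 0.0884]
[ 0.48513597 -0.1823743   0.25893657] [[ 0.997  0.073 -0.003]
 [ 0.073 -0.997 -0.003]
 [-0.003  0.003 -1.   ]]
```

>>> apply_moves(
  moves=[
    [[0.2,0,4,0,0,0.04,0],[0.2,0,8,0,0,0.088,0],[0.2,0,12,0,0,0.088,0],[0.2,0,15.5,0,0,0.088,0],[0.2,0,17.9,0,0,0.088,0],[0.2,0,18.7,0,0,0.088,0],[0.2,0,19.2,0,0,0.088,0],[0.2,0,19.2,0,0,0.088,0]],
  ],
)

```text
time_s: 9.8
eef_pos: [0.4883, -0.183, 0.0686]
eef_rot: [0.002, 1.0, -0.007, 0.0]
wrist_force: [0.3, 0.6, -0.8]
opening: 0.203
```

>>> apply_moves(
  moves=[
    [[0,0,0.4,0,0,0,0],[0,0,0.4,0,0,0,0],[0,0,0.4,0,0,0,0]],
  ],
)

```text
time_s: 10.1
eef_pos: [0.4883, -0.1837, 0.0648]
eef_rot: [0.003, 1.0, -0.008, 0.0]
wrist_force: [0.4, -0.2, -0.2]
opening: 0.202
```

>>> apply_moves(
  moves=[
    [[0,0,0.3,0,0,0,0],[0,0,0.4,0,0,0,0],[0,0,0.4,0,0,0,0]],
  ],
)

```text
time_s: 10.4
eef_pos: [0.4877, -0.1834, 0.0599]
eef_rot: [0.002, 1.0, -0.008, -0.0]
wrist_force: [0.2, -0.4, -2.0]
opening: 0.203
```

>>> apply_moves(
  moves=[
    [[0,0,0.2,0,0,0,0],[0,0,0.4,0,0,0,0],[0,0,0.4,0,0,0,0]],
  ],
)

```text
time_s: 10.7
eef_pos: [0.4873, -0.1836, 0.0574]
eef_rot: [0.002, 1.0, -0.008, -0.001]
wrist_force: [-10.8, 0.9, 15.7]
opening: 0.201
```

>>> apply_moves(
  moves=[
    [[0,0,-0.1,0,0,0,0.4],[0,0,-0.1,0,0,0,0.7],[0,0,-0.1,0,0,0,1],[0,0,-0.1,0,0,0,1],[0,0,-0.1,0,0,0,1],[0,0,-0.1,0,0,0,1],[0,0,-0.1,0,0,0,1]],
  ],
)

```text
time_s: 11.4
eef_pos: [0.4879, -0.1834, 0.057]
eef_rot: [0.002, 1.0, -0.008, -0.0]
wrist_force: [0.2, 0.0, 0.2]
opening: 0.999
```

>>> apply_moves(
  moves=[
    [[0,0,-2,0,0,0,1],[0,0,-5,0,0,0,1],[0,0,-9,0,0,0,1],[0,0,-13,0,0,0,1],[-2,4,-16,0,0,0,1],[-4,8,-16,0,0,0,1],[-7,12,-16,0,0,0,1],[-10,16,-16,0,0,0,1]],
  ],
)

```text
time_s: 12.2
eef_pos: [0.3845, -0.3424, 0.2184]
eef_rot: [0.003, 1.0, -0.008, 0.0]
wrist_force: [-0.0, -1.0, -0.0]
opening: 1.0
```

>>> apply_moves(
  moves=[
    [[-4,4,0,0,0,0,1],[-7,8,0,0,0,0,1],[-10,12,0,0,0,0,1],[-10,12,0,0,0,0,1],[-10,12,0,0,0,0,1]],
  ],
)

```text
time_s: 12.7
eef_pos: [0.2824, -0.4604, 0.2182]
eef_rot: [0.002, 1.0, -0.01, -0.0]
wrist_force: [0.6, 0.3, 0.1]
opening: 0.999
```

```bash
python3 - <<'E'
from h import *
a=camera("top");b=camera("side");cv2.imwrite("pics/e_top.png",a[:,:,::-1]);cv2.imwrite("pics/e_side.png",b[:,:,::-1])
c=np.zeros((420,800,3),np.uint8);c[:,:400]=cv2.resize(a[150:320,130:410][:, :],(400,243))[0:1].repeat(420,0)*0
c[:243,:400]=cv2.resize(a[150:320,130:410],(400,243),interpolation=3);c[:,400:]=b[:,100:500];cv2.imwrite("pics/end.png",c[:,:,::-1])
h=cv2.cvtColor(a,cv2.COLOR_RGB2HSV);m=cv2.inRange(h,(8,50,115),(28,200,255));m[:,:325]=0;m[:,355:]=0;m[:175]=0;m[285:]=0
pts=np.argwhere(m)[:,::-1].astype(float);W=cast("top",pts,.07)[:,:2];q=W.mean(0);v=np.linalg.svd(W-q,full_matrices=0)[2];print(q,v[0],np.ptp((W-q)@v[0]),np.ptp((W-q)@v[1]))
# balls
for n,im,(x0,y0,x1,y1) in(("top",a,(155,185,195,212)),("side",b,(212,300,245,345))):
  k=cv2.inRange(im,(70,70,70),(255,255,255))[y0:y1,x0:x1];nn,l,s,cc=cv2.connectedComponentsWithStats(k)
  for i in range(1,nn):
    if s[i,4]>5:print(n,s[i,4],cc[i]+[x0,y0],cast(n,cc[i]+[x0,y0],.014).round(3))
E
```

```text
[ 0.48456348 -0.18327055] [-0.99987007  0.01611971] 0.13715083770965292 0.015581826353542666
top 35 [158.14285714 193.88571429] [[0.584 0.238 0.014]]
top 11 [182.45454545 187.27272727] [[0.6   0.182 0.014]]
top 52 [179.15384615 199.5       ] [[0.571 0.189 0.014]]
top 50 [175.92 208.14] [[0.551 0.196 0.014]]
side 251 [234.6374502  323.72111554] [[0.556 0.188 0.014]]
side 7 [212.42857143 339.28571429] [[0.58  0.229 0.014]]
```

View pics/end.png

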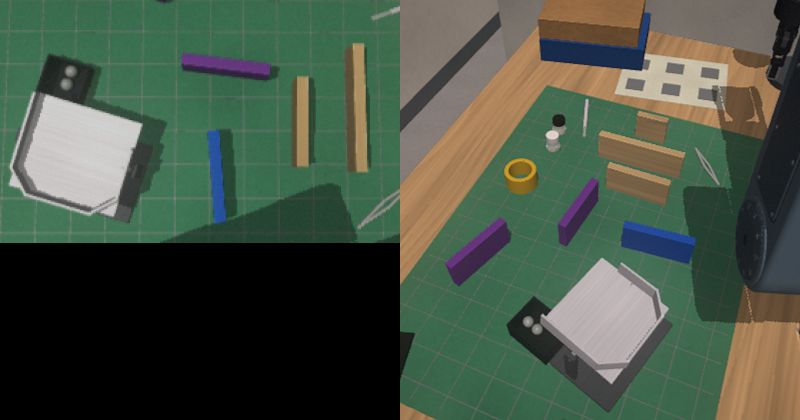

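```bash
python3 -c "
from bench import *
print(hand_in())"
```

```text
the job is handed in; nothing more can be done
None
```

The job is done and handed in at about 13 s of the 48 s allowed. I gripped the middle board, held it across the mouth at bowl x ≈ 50 mm and y ≈ -40 mm with about 5° of slant, and pressed the bowl to its stop. Both balls ran out through the gap, and I stood the board back on its old spot.

**Final checks:**
- **Balls:** both lie in the tray. The top view puts them at about (0.571, 0.189) and (0.551, 0.196), assuming they sit at floor height. An earlier side view agreed on the first ball, which confirms it is on the tray floor; the second ball's height was checked only by eye.
- **Bowl:** it has swung back to its rest tilt, judged by eye from the pictures.
- **Board:** it stands upright at (0.485, -0.183), well away from the bowl, and its top face measures about the right size. The gripper is open and well clear.

**What did not go as planned:**
- **Press force:** the wrist force peaked at about 47 N at the stop, above the suggested 4–10 N but below the 120 N limit. I then eased it to about 25 N.
- **Board in the grip:** it seemed to pivot a few degrees during the press. It settled flat when released.

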